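# Start the die-cutting press with its key and hold it turned

### The arm

A 6-joint arm with a two-finger parallel gripper is mounted at the origin on the work surface. World frame = base frame: x ahead of the robot, y to its left, z up, the work surface at z = 0. Lengths are in m, angles in degrees, forces in N, time in s.
With the tool pointing down it reaches from about 0.25 to 0.725 m from the base axis. Payload 9.7 kg.
Tool frame: the origin (TCP) lies at the very end of the fingers, on their centre line; the grasp point (between the pads) lies 19 mm behind it; z points along the fingers, y is the line along which they close (so a half turn about z gives the same grasp; the last joint's range is limited). The gripper opens to 85 mm and grips with 20 to 120 N. Pads are 22 mm wide; open, the fingers measure 114 mm over their backs; the gripper's body (76 mm by 85 mm) begins 54 mm behind the grasp point. The pads swing forward as they close: fully open they stand 13 mm farther back than shut.
Start: joints at [64.916, 4.979, 10.078, 95.1, 0, 90], TCP at [0.233, 0.498, 0.191] pointing down, gripper open.
Joint ranges: [-179.16, 179.16], [-48.56, 103.87], [-65.8, 70.77], [-126.05, 130.52], [-82.76, 87.17], [-180, 180]. Speed limits (degrees/s): [127.2, 127.2, 147.25, 180, 180, 180].

### API

Orientations are given as [roll, pitch, yaw] about the fixed x, y, z axes, in that order (R = Rz(yaw) Ry(pitch) Rx(roll)).
In Python, from workcell import bot gives the robot as it stands.
- The arm moves only by the tool arm_command, never from a script. Its argument "series" is a list of rows, each a list of 4 numbers: the shift along the tool's x, y, z in m, then the turn about the tool's z in rad. A call has exactly 5 rows; each row is the pose to reach, as a shift and turn from the pose commanded when the call began, along the tool's axes at that moment; what a row does not reach only later rows make up. A row lasts 1/10 s, in which the tool goes at most 50 mm and 8.59 degrees, less where a joint would pass 70% of its speed; a pose out of reach is approached as far as the arm can. A call with a gripper value outside its range is refused whole. "hand" is the finger opening in m, from 0 to 0.0854, set as the call begins (left out, the last holds). The fingers move at their own pace and stop on an object; "grip_force" is the grip in N (left out, the last holds). Time passes only in rows, so rows that repeat a pose let the fingers close, or fill a call up. It gives the time, the measured TCP pose, the force, the opening and the grip force at its end, in the units of the state.
- bot.get_obs(): the state, without advancing time (a new reading comes with each control period).
- bot.camera(name): name is "side" or "top"; returns a dict with "color" (480x640x3 uint8, blue, green, red), "camera_matrix" (3x3 intrinsics, pixels), "dist_coeffs" ([k1, k2, p1, p2, k3] as OpenCV has them; the pictures are not rectified), "xyz" and "orientation" of the camera in the world. Camera axes: x right, y up, looking along -z (the intrinsics and any distortion apply to the point x, -y, -z); pixel columns grow to the right and rows downward; lengths in m; the calibration is good to about 2 mm. A picture is of the moment at which its call begins. There is no depth.
- bot.job_done(): hands the job in; it is judged then, once.
Trained networks look in the newest picture that a camera, given by its name, has taken for a name from the list of things; names that differ only in an ending like _2 or _b are one class to them, and where a whole thing is asked for, a point or a joint stands for the part that bears it (a point fixed in the world has none). Each returns a list of dicts, best first, with "confidence" (0 to 1); they miss things now and then, are a little off and sometimes report something else, mostly with a low value. They report only what shows in the picture. A call takes as long as a camera call.
- bot.find_in(camera, target): "location" ([column, row] in pixels, amid what is visible of it).
- bot.mark_of(camera, target): "location" ([column, row] in pixels: a listed point, or the origin of a listed thing).
The state is a dict: "time": time; "q": joint angles; "qd": joint speeds; "joint_efforts": joint torques, N m; "ee_pos": TCP position; "tcp_rot": TCP orientation; "wrist_force": force on the tool from outside, world axes, zero at the start; "torque": the same for the moment, N m; "opening": finger opening in m; "grasp_force": force on a finger pad.
Only numpy, scipy, OpenCV 4.12 (cv2) and the standard library are available. Lean on these libraries where they do the work, as an engineer would, in place of code of your own. Each camera call takes 0.05 s, during which the arm holds its last target. There are 200 camera calls.

### The job

Take the die-cutting press's key, the one with the square black plastic head, out of the wooden tool block and push it fully home in the key switch on top of the press; its wafers are sticky, so if it binds wiggle it to and fro along the slot on the way in. Only then turn it clockwise a quarter turn to its stop, against the return spring, and finish there: still gripping the key and holding it turned, not letting go. Leave the emergency stop, the other key and everything else on the table alone.

Things in the scene. Friction and masses are not known exactly. Their poses are not given: they have to be found in the camera images.
- key: The press key, upright, tip down in a slot of the tool block; 20 to 33 g. Origin: blade tip; z from tip to head. Steel blade 30 mm long, 9 mm wide (x), 3 mm thick (y), its last 3 mm tapering to a blunt 2 mm tip. Steel shoulder 14 x 6 mm at 30 to 38 mm from the tip, resting on the block. Head 38 to 72 mm from the tip, see key_head. Works either way round (half a turn about z).
- key_head (a point): Centre of the key's square black plastic head, 55 mm from the tip on the key's axis; axes as the key's. The head is 28 mm wide (x), 10 mm thick (y), 34 mm high (z). Pinch it from above across its thickness (y).
- key_switch (a joint): Turn of the key switch: 0 = off, growing clockwise seen from above to 1.5 rad = run, its stop. A spring returns it (0.01 N m at off, 0.06 at the stop). The key has 0.1 to 0.2 rad of play in the slot. Four sticky wafers 8 to 26 mm down reach in from the slot's ends: they bind on a straight push (10 to 35 N) and give way under 5 to 15 N if the key is rocked 1 or 2 mm to and fro along the slot.
- keyway (a point): Centre of the slot's mouth in the level steel face of the key switch (22 mm plug, 33 mm bezel), 118 mm above the table, 8 mm above the panel. z up, x along the slot, y across; turns with the plug; at off the slot lies along the press's x. Slot 11 x 4.4 mm, long edges chamfered 1.5 mm, 31.5 mm deep. Home, the key's shoulder sits on the face: tip 30 mm below it, head's centre 25 mm above it.
- press: Roller die-cutting press, fixed; origin the centre of its underside, z up. 400 mm along x with its feed beds, 400 mm along y; hood and plain end 165 mm high, knob on the plain end 199 mm. The control end (y -200 to -110 mm) has a level panel 110 mm above the table with the key switch at x -35, y -155 mm and the emergency stop at x 45, y -155 mm.
- stop_button (a joint): Emergency stop, the red mushroom (40 mm wide, top 144 mm above the table) on a yellow collar on the same panel, 80 mm from the key switch: 0 = out, 0.005 m = pressed. Not to be pressed.
- tool_block: Oak tool block, fixed, 200 mm (x) by 60 mm (y) by 45 mm high, origin the centre of its underside. Two key slots (10.6 x 4.6 mm, long way along the block's x) at x = 70 mm and x = 0, a round hole at x = -70 mm, all on its centre line. The keys' x axes lie along the block's x, either key may stand in either slot.
- cabinet_key: The other key, same blade and shoulder but a round open steel ring for a bow (28 mm across, 4 mm thick, top 64 mm from its tip); stands in the other slot. Origin: the tip. Leave it.
- seam_ripper: Seam ripper, 12 mm thick, 92 mm long, standing in the block's round hole; its top is 103 mm above the table. Origin: its lower end. Leave it.
- shears: Blue-handled fabric shears lying flat, 220 mm long, 15 mm high. Origin near the pivot, underneath. Leave them.
- spool_a: Thread spool standing upright, 42 mm wide, 56 mm high, origin the centre of its underside. Leave it.
- spool_b: Thread spool like spool_a. Leave it.
- spool_c: Thread spool like spool_a. Leave it.

How it is judged:
By the outcome, as a careful person would: the job done as asked, in the order asked, and still so for the second after the job is handed in, while the arm keeps its last pose, push and grip.
It also fails if it takes over 51 s, if anything falls off the work surface, if the arm or the gripper's body presses on something with over 40 N, if the wrist force passes 120 N, or if a joint passes its speed limit or range.

## Working session

There is one attempt and no reset: what is moved stays moved. The work goes in short steps, Python scripts to look and compute and a tool call to move; the robot and the scene stay as the last step left them, time stands still between calls to the robot, and variables do not carry over. Pictures are saved under pics/ and viewed, at most 10 in all, crops included, and the job is handed in when it is done.

Besides the shell and the picture viewer there is one more tool, called after ">>>" in YAML: its name, and indented under it one key for each argument. arm_command: Moves the arm, as the interface text tells. Its arguments: {"type":"object","properties":{"series":{"type":"array"},"hand":{"type":"number"},"grip_force":{"type":"number"}},"required":["series"]}

```bash
mkdir -p pics; ls
cat > h.py <<'E'
from workcell import bot
import numpy as np, cv2
from scipy.spatial.transform import Rotation as R
def rot(c):
    o=np.array(c["orientation"],float)
    return o if o.shape==(3,3) else (R.from_euler('xyz',o,degrees=True).as_matrix() if o.size==3 else R.from_quat(o).as_matrix())
def ray(c,px):
    u=cv2.undistortPoints(np.array([[px]],float),np.array(c["camera_matrix"]),np.array(c["dist_coeffs"]))[0,0]
    return rot(c)@np.array([u[0],-u[1],-1.])
def at_z(c,px,z):
    d=ray(c,px);p=np.array(c["xyz"]);return p+d*(z-p[2])/d[2]
def proj(c,P):
    q=(np.array(P,float).reshape(-1,3)-np.array(c["xyz"]))@rot(c)
    q=q*[1,-1,-1]
    return cv2.projectPoints(q,np.zeros(3),np.zeros(3),np.array(c["camera_matrix"]),np.array(c["dist_coeffs"]))[0][:,0]
def tri(c1,p1,c2,p2):
    a,b=np.array(c1["xyz"]),np.array(c2["xyz"]);d,e=ray(c1,p1),ray(c2,p2)
    s=np.linalg.lstsq(np.c_[d,-e],b-a,rcond=None)[0]
    x,y=a+d*s[0],b+e*s[1];return (x+y)/2,np.linalg.norm(x-y)
E
python3 - <<'E'
from h import *
np.set_printoptions(precision=4,suppress=True)
o=bot.get_obs();print(o)
C={}
for n in("top","side"):
    c=bot.camera(n);C[n]=c;cv2.imwrite(f"pics/{n}0.png",c["color"]);print(n,c["xyz"],c["orientation"],c["camera_matrix"],c["dist_coeffs"])
    for t in("key","key_head","keyway","press","tool_block","cabinet_key","seam_ripper","stop_button"):
        print(n,t,[(np.round(d["location"],1),round(d["confidence"],2)) for d in bot.mark_of(n,t)[:3]],[(np.round(d["location"],1),round(d["confidence"],2)) for d in bot.find_in(n,t)[:2]])
E
```

```text
pics
{'time': 0.0, 'q': array([64.9166,  5.0113, 10.0355, 95.1016, -0.002 , 89.9991]), 'qd': array([-0.0812, -0.0317,  0.0616,  0.1219, -0.0177,  0.0902]), 'joint_efforts': array([  0.0013, -52.0384,  46.4806,   0.0161,   0.    ,  -0.    ]), 'ee_pos': array([0.2331, 0.4979, 0.1906]), 'tcp_rot': array([-179.9226,    0.002 ,  154.9175]), 'wrist_force': array([-0.625 , -0.1701,  0.4991]), 'torque': array([ 0.0157,  0.04  , -0.016 ]), 'grasp_force': 0.0, 'opening': 0.0854639466118271}
top [ 0.442  -0.1056  1.2307] [  6.0563  -0.3183 -88.2879] [[487.7297   0.     313.9065]
 [  0.     487.7297 229.4545]
 [  0.       0.       1.    ]] [-0.1211  0.      0.      0.      0.    ]
top key [(array([391.2, 265. ]), 0.43)] [(array([350.8, 189.6]), 0.61)]
top key_head [(array([391.3, 268.2]), 0.56)] [(array([252.5, 190.9]), 0.62), (array([393.5, 266.6]), 0.44)]
top keyway [(array([254.3, 187.5]), 0.6)] []
top press [(array([196.6, 197.8]), 0.95)] [(array([184.9, 195.2]), 0.84)]
top tool_block [(array([388.1, 269.6]), 0.79)] [(array([386.9, 270.7]), 0.8)]
top cabinet_key [(array([362.9, 261.5]), 0.48)] []
top seam_ripper [] [(array([387.7, 270.8]), 0.48), (array([420.5, 275.5]), 0.4)]Traceback (most recent call last):
  File "<stdin>", line 8, in <module>
ValueError: it knows: cabinet_key, key, key_head, keyway, press, seam_ripper, shears, spool, tool_block
```

Run:
```python
from h import *
np.set_printoptions(precision=4,suppress=True)
for n in("side",):
    c=bot.camera(n);cv2.imwrite(f"pics/{n}0.png",c["color"]);print(n,c["xyz"],c["orientation"],c["camera_matrix"],c["dist_coeffs"])
    for t in("key","key_head","keyway","press","tool_block","cabinet_key","seam_ripper"):
        print(n,t,[(np.round(d["location"],1),round(d["confidence"],2)) for d in bot.mark_of(n,t)[:3]],[(np.round(d["location"],1),round(d["confidence"],2)) for d in bot.find_in(n,t)[:2]])
im=cv2.imread("pics/top0.png")[120:320,120:460]
cv2.imwrite("pics/top0c.png",cv2.resize(im,None,fx=2.35,fy=2.35,interpolation=cv2.INTER_CUBIC))
```

```text
side [-0.0381 -0.8388  0.7606] [ 54.7864  -0.7255 -36.9491] [[529.5979   0.     320.1579]
 [  0.     529.5979 237.0853]
 [  0.       0.       1.    ]] [-0.0234  0.      0.      0.      0.    ]
side key [(array([364.2, 328.8]), 0.59), (array([329.8, 186.4]), 0.32)] [(array([364.7, 306.7]), 0.53)]
side key_head [(array([363.4, 312.7]), 0.64)] [(array([363.6, 311.2]), 0.78)]
side keyway [(array([328.7, 188. ]), 0.42)] []
side press [(array([289.6, 204. ]), 0.98), (array([367.2, 311.9]), 0.56)] [(array([280.4, 188.3]), 0.92)]
side tool_block [(array([366. , 333.3]), 0.56), (array([326.4, 188.2]), 0.49)] [(array([366.4, 335.3]), 0.7)]
side cabinet_key [(array([344.6, 309.4]), 0.62)] [(array([344.1, 292.9]), 0.43)]
side seam_ripper [(array([381.4, 358.2]), 0.75)] [(array([386.7, 335.2]), 0.44), (array([366.3, 331.4]), 0.16)]
```

View pics/top0c.png

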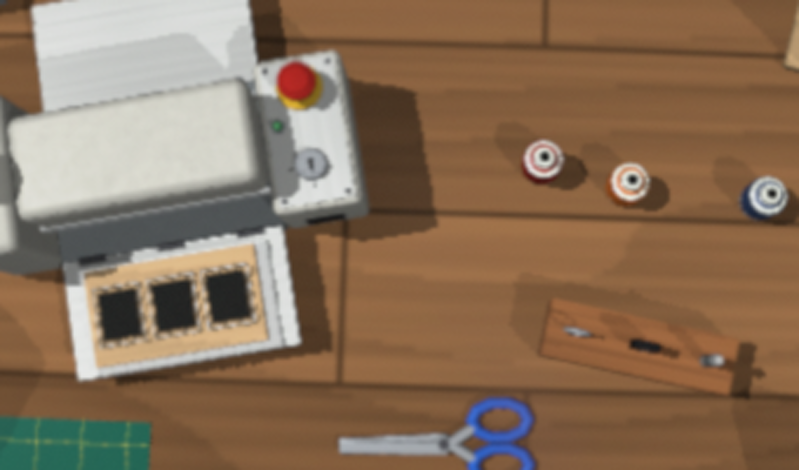

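View pics/side0.png

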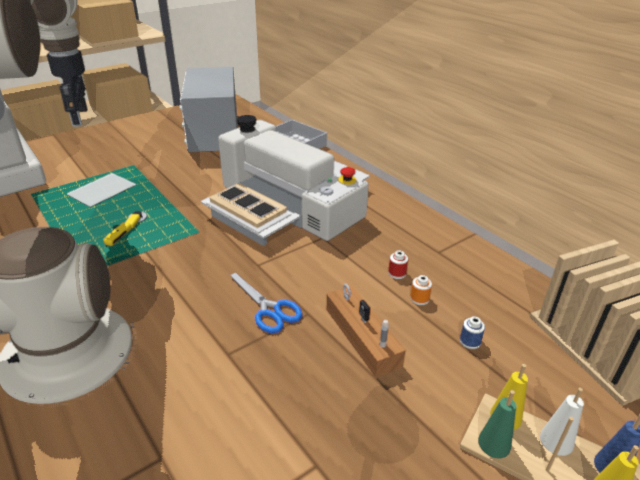

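The top view shows the square black key in the block's middle slot at about (395, 267). The key switch is at about (253, 189), with the red stop above it near (247, 156). The ring key is at about (365, 261) and the ripper at (422, 273). I'll work out positions and yaws from these and overlay them as a check.

```bash
cat > m.py <<'E'
from h import *
np.set_printoptions(precision=4,suppress=True)
t=bot.camera("top");s=bot.camera("side")
def mk(n,x):
    d=bot.mark_of(n,x);return d[0]["location"] if d else None
for x,z in(("key_head",.07),("keyway",.118),("cabinet_key",.015),("tool_block",0),("press",0)):
    a,b=mk("top",x),mk("side",x)
    print(x, *( [tri(t,a,s,b)] if a is not None and b is not None else []), 'top',None if a is None else at_z(t,a,z)[:2],'side',None if b is None else at_z(s,b,z)[:2])
im=t["color"];hsv=cv2.cvtColor(im,cv2.COLOR_BGR2HSV)
# red stop top, black head blob
def blob(m,c,r):
    k=np.zeros(m.shape,np.uint8);cv2.circle(k,c,r,255,-1);m=m&k
    M=cv2.moments(m,True);ang=.5*np.arctan2(2*M["mu11"],M["mu20"]-M["mu02"]);return (M["m10"]/M["m00"],M["m01"]/M["m00"]),np.degrees(ang),M["m00"]
red=cv2.inRange(hsv,(0,190,90),(6,255,255))|cv2.inRange(hsv,(172,190,90),(180,255,255))
p,_,n=blob(red,(247,156),12);print("stop",p,n,at_z(t,p,.138))
blk=cv2.inRange(im,(0,0,0),(45,45,45))
p,a,n=blob(blk,(394,267),12);print("head",p,a,n,at_z(t,p,.075));q=(p[0]+10*np.cos(np.radians(a)),p[1]+10*np.sin(np.radians(a)))
v=at_z(t,q,.08)-at_z(t,p,.08);print("head yaw",np.degrees(np.arctan2(v[1],v[0])))
for r in (4,):
    c=cv2.resize(im[225:310,340:450],None,fx=5,fy=5,interpolation=cv2.INTER_CUBIC);d=cv2.resize(im[135:220,225:285],None,fx=5,fy=5,interpolation=cv2.INTER_CUBIC)
    cv2.imwrite("pics/zoom1.png",np.hstack([c[:, :540],d[:,:260]]))
E
python3 m.py
```

```text
key_head (array([ 0.4829, -0.3033,  0.0618]), np.float64(0.005070933328459393)) top [ 0.4806 -0.3004] side [ 0.479  -0.3109]
keyway top None side [0.6568 0.0391]
cabinet_key (array([ 0.493 , -0.2341,  0.0187]), np.float64(0.005971170293505327)) top [ 0.4908 -0.2327] side [ 0.4983 -0.2326]
tool_block (array([ 0.4805, -0.3022, -0.0084]), np.float64(0.007065570978230042)) top [ 0.4775 -0.2987] side [ 0.4779 -0.3099]
press top None side [0.654  0.1875]
stop (245.85882352941175, 154.45294117647057) 170.0 [0.7268 0.0535 0.138 ]
head (393.962962962963, 266.5925925925926) 12.130551485843158 27.0 [ 0.4819 -0.3011  0.075 ]
head yaw -100.51865437544157
```

View pics/zoom1.png

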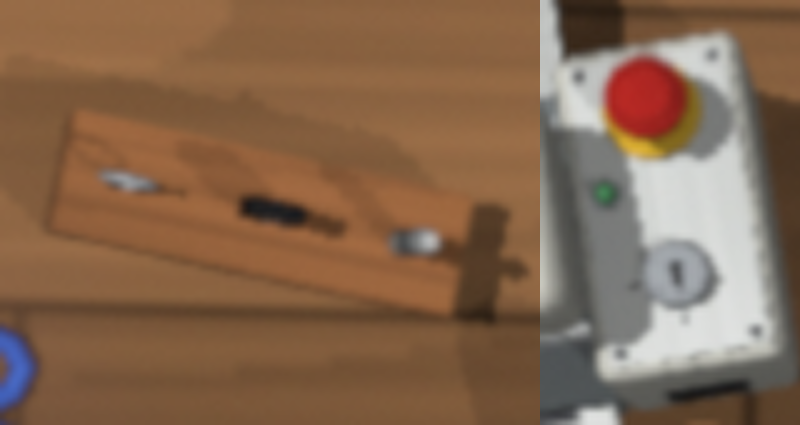

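Run:
```python
from h import *
np.set_printoptions(precision=4,suppress=True)
t=bot.camera("top")
A=lambda x,y,z:at_z(t,(340+x/5-.4,225+y/5-.4),z); B=lambda x,y,z:at_z(t,(225+(x-540)/5-.4,135+y/5-.4),z)
ang=lambda v:np.degrees(np.arctan2(v[1],v[0]))
for n,v in(("b bottom",A(455,317,.045)-A(50,230,.045)),("b top",A(470,195,.045)-A(72,108,.045)),("b left",A(50,230,.045)-A(72,108,.045)),("keys",A(270,209,.08)-A(127,179,.072)),
 ("scr L",B(579,77,.11)-B(621,353,.11)),("scr R",B(712,55,.11)-B(755,331,.11)),("scr T",B(712,55,.11)-B(579,77,.11)),("scr B",B(755,331,.11)-B(621,353,.11)),("edgeR",B(735,35,.11)-B(780,350,.11)),("key-stop",B(645,97,.142)-B(679,272,.118))):
    print(n,ang(v),np.linalg.norm(v[:2]))
print("block LT,LB",A(72,108,.045),A(50,230,.045),"head",A(272,210,.078),A(127,179,.07)); print("keyway",B(679,272,.118),"stop",B(645,97,.142))
m=bot.mark_of("top","keyway");print(m and at_z(t,m[0]["location"],.118))
```

```text
b bottom -100.54567001221257 0.2025246364549085
b top -100.67595596147129 0.20005543071079882
b left 171.07820257378495 0.060416814972694834
keys -100.64269720710162 0.06848525955527755
scr L 11.405276205234866 0.13409888367590195
scr R 11.174418192665131 0.1341394342311885
scr T -78.861971508275 0.0638115502610298
scr B -78.89998884205585 0.06327127663586381
edgeR 10.388944675445835 0.15275216636778313
key-stop 12.071141095648104 0.078338123890286
block LT,LB [ 0.5299 -0.2074  0.045 ] [ 0.4702 -0.198   0.045 ] head [ 0.4818 -0.3007  0.078 ] [ 0.4949 -0.2323  0.07  ]
keyway [0.6502 0.0372 0.118 ] stop [0.7268 0.0535 0.142 ]
[0.6443 0.0357 0.118 ]
```

Estimates: the head centre is at (0.4816, -0.301) with its x axis at yaw 79.4°. The keyway is at about (0.650, 0.037) with the slot at yaw 11.2°. Next I lift, turn the tool to yaw 79.4, and check the sign of q6.

>>> arm_command:
  series:
    - [0,0,-0.01,0.14]
    - [0,0,-0.02,0.28]
    - [0,0,-0.03,0.42]
    - [0,0,-0.04,0.56]
    - [0,0,-0.04,0.7]
  hand: 0.045

```text
time: 2.7
ee_pos: [0.2333, 0.4985, 0.2327]
tcp_rot: [179.9, -0.1, 114.5]
wrist_force: [-1.0, -0.7, -0.1]
opening: 0.0448
grasp_force: 0.0
```

>>> arm_command:
  series:
    - [0,0,0,0.14]
    - [0,0,0,0.28]
    - [0,0,0,0.42]
    - [0,0,0,0.56]
    - [0,0,0,0.618]

```text
time: 3.2
ee_pos: [0.2332, 0.4981, 0.2313]
tcp_rot: [180.0, -0.0, 79.1]
wrist_force: [-0.1, 0.2, -0.6]
opening: 0.0454
grasp_force: 0.0
```

```bash
python3 -c "
from h import *
o=bot.get_obs();print(o['time'],o['q'],o['ee_pos'],o['tcp_rot'])"
```

```text
3.2 [6.49173617e+01 6.10469610e+00 1.57894279e+01 9.96838044e+01
 4.09252131e-05 1.65816209e+02] [0.23316558 0.49814867 0.23127924] [ 1.79999812e+02 -9.09132898e-04  7.91011523e+01]
```

>>> arm_command:
  series:
    - [-0.037,0.0196,0,0]
    - [-0.074,0.0391,0,0]
    - [-0.111,0.0587,0,0]
    - [-0.148,0.0783,0,0]
    - [-0.185,0.0978,0,0]

```text
time: 3.7
ee_pos: [0.2954, 0.2968, 0.2313]
tcp_rot: [180.0, -0.0, 79.4]
wrist_force: [1.1, -0.3, 1.7]
opening: 0.0449
grasp_force: 0.0
```

>>> arm_command:
  series:
    - [-0.037,0.0196,0,0]
    - [-0.074,0.0391,0,0]
    - [-0.111,0.0587,0,0]
    - [-0.148,0.0783,0,0]
    - [-0.185,0.0978,0,0]

```text
time: 4.2
ee_pos: [0.3575, 0.0969, 0.2315]
tcp_rot: [180.0, -0.0, 79.4]
wrist_force: [1.3, 0.5, 0.5]
opening: 0.045
grasp_force: 0.0
```

>>> arm_command:
  series:
    - [-0.037,0.0196,0,0]
    - [-0.074,0.0391,0,0]
    - [-0.111,0.0587,0,0]
    - [-0.148,0.0783,0,0]
    - [-0.185,0.0978,0,0]

```text
time: 4.7
ee_pos: [0.4197, -0.1033, 0.2315]
tcp_rot: [180.0, -0.0, 79.4]
wrist_force: [0.8, 0.3, 1.4]
opening: 0.045
grasp_force: 0.0
```

>>> arm_command:
  series:
    - [-0.037,0.0196,0.02,0]
    - [-0.074,0.0391,0.04,0]
    - [-0.111,0.0587,0.06,0]
    - [-0.148,0.0783,0.08,0]
    - [-0.185,0.0978,0.09,0]

```text
time: 5.2
ee_pos: [0.4812, -0.3027, 0.1394]
tcp_rot: [-179.9, -0.0, 79.4]
wrist_force: [0.5, -0.3, 0.7]
opening: 0.0447
grasp_force: 0.0
```

>>> arm_command:
  series:
    - [0.001,0,0.02,0]
    - [0.001,0,0.04,0]
    - [0.001,0,0.06,0]
    - [0.001,0,0.075,0]
    - [0.001,0,0.081,0]

```text
time: 5.7
ee_pos: [0.4811, -0.2998, 0.0587]
tcp_rot: [-179.9, -0.0, 79.4]
wrist_force: [-1.6, -0.3, 0.9]
opening: 0.0451
grasp_force: 0.0
```

>>> arm_command:
  series:
    - [0,0,0,0]
    - [0,0,0,0]
    - [0,0,0,0]
    - [0,0,0,0]
    - [0,0,0,0]
  hand: 0.005
  grip_force: 20

```text
time: 6.2
ee_pos: [0.482, -0.3004, 0.0608]
tcp_rot: [180.0, 0.0, 79.4]
wrist_force: [0.7, 0.0, -0.1]
opening: 0.0049
grasp_force: 0.0
```

```bash
python3 -c "
from h import *
np.set_printoptions(precision=4,suppress=True)
o=bot.get_obs();print(o)
c=bot.camera('side');cv2.imwrite('pics/s1.png',cv2.resize(c['color'][230:400,270:470],None,fx=3.5,fy=3.5,interpolation=cv2.INTER_CUBIC))"
```

```text
{'time': 6.2, 'q': array([-31.9299,   6.7815,  -2.3869,  80.7826,  -0.0011,  68.6683]), 'qd': array([-0.0435, -0.0496, -0.2367, -0.042 ,  0.0299,  0.118 ]), 'joint_efforts': array([  0.0106, -54.48  ,  46.98  ,  -0.0027,   0.0001,  -0.    ]), 'ee_pos': array([ 0.482 , -0.3004,  0.0608]), 'tcp_rot': array([179.9548,   0.0188,  79.4018]), 'wrist_force': array([ 0.6829,  0.0105, -0.1286]), 'torque': array([ 0.0419, -0.0315, -0.0196]), 'grasp_force': 0.0, 'opening': 0.0048583518386037345}
```

View pics/s1.png

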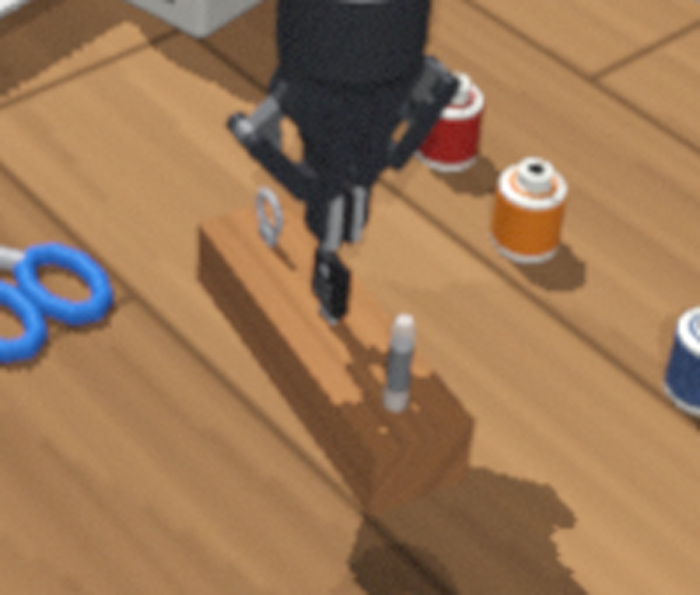

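The gripper closed on nothing: the fingertips show at about (367, 297), while the head is at about (365, 311). I'll compare the projected TCP with both cameras.

```bash
python3 -c "
from h import *
np.set_printoptions(precision=4,suppress=True)
o=bot.get_obs()
s=bot.camera('side');t=bot.camera('top')
P=[o['ee_pos'],o['ee_pos']+[0,0,.019],[.4818,-.301,.070],[.4818,-.301,.087],[.4818,-.301,.053]]
print(proj(s,P));print(proj(t,P))
pp=proj(s,P)
for n in('key_head','key','cabinet_key','tool_block','seam_ripper'):
  for k,c in(('side',s),('top',t)): print(n,k,[(np.round(d['location'],1),round(d['confidence'],2)) for d in bot.mark_of(k,n)[:2]])
a=s['color'][250:350,310:430].copy()
a=cv2.resize(a,None,fx=4,fy=4,interpolation=cv2.INTER_CUBIC)
for q in pp: cv2.circle(a,tuple(int(v) for v in ((q-[310,250]+.5)*4)),3,(0,255,0),1)
b=cv2.resize(t['color'][220:320,350:430],None,fx=4,fy=4,interpolation=cv2.INTER_CUBIC)
for q in proj(t,P): cv2.circle(b,tuple(int(v) for v in ((q-[350,220]+.5)*4)),3,(0,255,0),1)
cv2.imwrite('pics/s2.png',np.hstack([a,b]))"
```

```text
[[363.6331 312.645 ]
 [364.2403 305.2652]
 [364.1116 309.2757]
 [364.662  302.6076]
 [363.5715 315.8136]]
[[392.6438 266.7514]
 [393.9748 266.5134]
 [393.5729 266.6979]
 [394.7849 266.4828]
 [392.3954 266.9068]]
key_head side [(array([365.2, 311.4]), 0.78), (array([262.9, 305.1]), 0.33)]
key_head top []
key side [(array([362.4, 327.6]), 0.61), (array([293.2, 203.6]), 0.53)]
key top []
cabinet_key side [(array([344.4, 307.9]), 0.44)]
cabinet_key top [(array([363. , 263.5]), 0.55)]
tool_block side [(array([361.2, 337.7]), 0.58), (array([362.5, 328.2]), 0.25)]
tool_block top [(array([388.3, 268.9]), 0.6)]
seam_ripper side [(array([420.5, 296.5]), 0.66), (array([383.1, 358.6]), 0.46)]
seam_ripper top [(array([349.4, 192.7]), 0.44)]
```

View pics/s2.png

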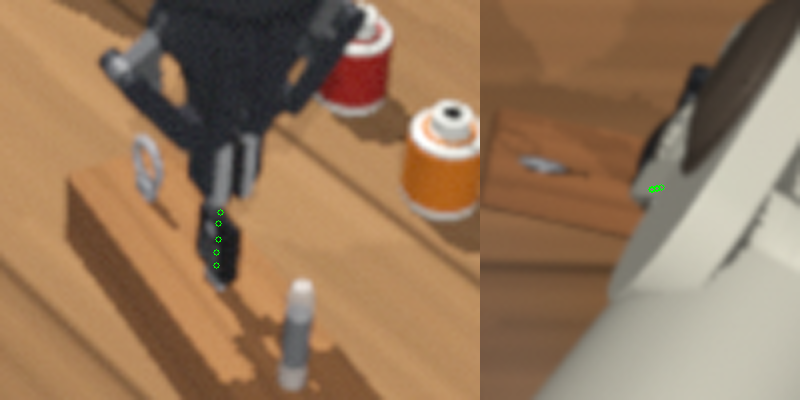

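```bash
python3 -c "
from h import *
s=bot.camera('side')
P=[[.2331,.4979,.1906],[.2331,.4979,.2096]]
i=cv2.imread('pics/side0.png');q0=proj(s,P);print(q0)
a=cv2.resize(i[60:140,40:110],None,fx=5,fy=5,interpolation=cv2.INTER_CUBIC)
for q in q0: cv2.circle(a,tuple(int(v) for v in ((q-[40,60]+.5)*5)),3,(0,255,0),1)
b=cv2.resize(s['color'][260:340,330:410],None,fx=5,fy=5,interpolation=cv2.INTER_CUBIC)
b0=cv2.resize(i[260:340,330:410],None,fx=5,fy=5,interpolation=cv2.INTER_CUBIC)
f=lambda x:(255*(x/255.)**.5).astype(np.uint8)
h=lambda x:cv2.resize(x,(260,400)) 
cv2.imwrite('pics/s3.png',np.hstack([f(a)[:, :200],f(b)[:,80:380],f(b0)[:,80:380]]))"
```

```text
[[ 85.02698487 137.96085359]
 [ 83.21735451 130.96248807]]
```

View pics/s3.png

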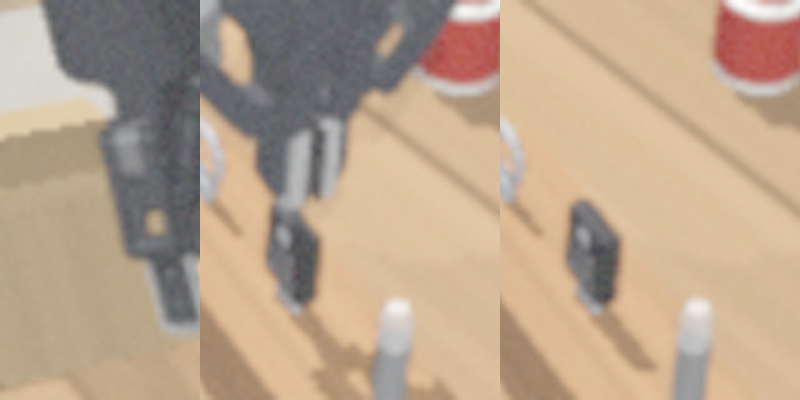

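The brightened side view shows the finger ends at about (367, 300), level with the head's top (z about 0.09). That is roughly 30 mm above the reported TCP (projected at row 312), so the fingers closed above the key and left it untouched. I'll reopen, go lower in stages while watching the force, and test-close.

>>> arm_command:
  series:
    - [0,0,0,0]
    - [0,0,0,0]
    - [0,0,0,0]
    - [0,0,0.004,0]
    - [0,0,0.008,0]
  hand: 0.045

```text
time: 7.4
ee_pos: [0.4818, -0.3003, 0.052]
tcp_rot: [180.0, 0.0, 79.4]
wrist_force: [0.1, -0.4, 0.5]
opening: 0.0449
grasp_force: 0.0
```

>>> arm_command:
  series:
    - [0,0,0.002,0]
    - [0,0,0.004,0]
    - [0,0,0.004,0]
    - [0,0,0.004,0]
    - [0,0,0.004,0]
  hand: 0.0
  grip_force: 20

```text
time: 7.9
ee_pos: [0.4818, -0.3003, 0.0485]
tcp_rot: [180.0, 0.0, 79.4]
wrist_force: [-1.4, -0.0, 0.0]
opening: -0.0001
grasp_force: 0.0
```

```bash
python3 -c "
from h import *
np.set_printoptions(precision=4,suppress=True)
o=bot.get_obs();print(o['ee_pos'],o['wrist_force'],o['torque'],o['opening'],o['grasp_force'])
s=bot.camera('side')
a=cv2.resize(s['color'][230:340,310:430],None,fx=5,fy=5,interpolation=cv2.INTER_CUBIC)
cv2.imwrite('pics/s4.png',(255*(a/255.)**.5).astype(np.uint8))"
```

```text
[ 0.4818 -0.3003  0.0485] [-1.3574 -0.014   0.0276] [ 0.0374  0.0081 -0.007 ] -0.00010719631544070865 0.0
```

View pics/s4.png

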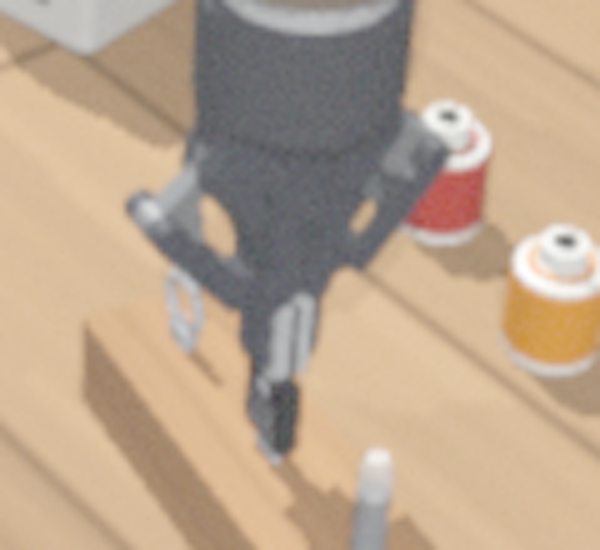

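```bash
python3 -c "
from h import *
s=bot.camera('side');t=bot.camera('top')
p0=np.array([.2331,.4979,.1906]);y=np.array([.4241,.9056,0]);z=np.array([0,0,.013])
P=[p0,p0+z+.0427*y,p0+z-.0427*y,p0+[0,0,.073],p0+z+.057*y,p0+z-.057*y]
def ov(i,c,P,x0,y0,w,h,f):
    a=cv2.resize(i[y0:y0+h,x0:x0+w],None,fx=f,fy=f,interpolation=cv2.INTER_CUBIC);a=(255*(a/255.)**.6).astype(np.uint8)
    for q in proj(c,P): cv2.circle(a,tuple(int(v) for v in ((q-[x0,y0]+.5)*f)),3,(0,255,0),1)
    return a
print(proj(t,P))
q=proj(t,[p0])[0].astype(int);x0=max(0,q[0]-60);y0=max(0,q[1]-60)
A=ov(cv2.imread('pics/side0.png'),s,P,30,60,100,120,4)
B=ov(cv2.imread('pics/top0.png'),t,P,x0,y0,95,120,4)
p1=bot.get_obs()['ee_pos']
cv2.imwrite('pics/s5.png',np.hstack([A,B]))"
```

```text
[[ 33.49968429 365.78074766]
 [ 14.65499638 357.06124504]
 [ 46.28354185 376.42956467]
 [ 14.62975223 371.30190733]
 [  9.49310136 353.84058049]
 [ 51.70698053 379.69108163]]
```

View pics/s5.png

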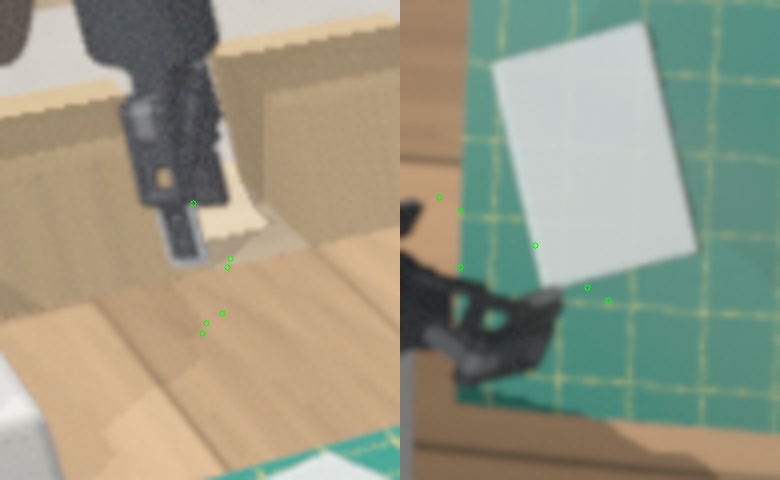

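```bash
python3 -c "
from h import *
np.set_printoptions(precision=4,suppress=True)
s=bot.camera('side');t=bot.camera('top')
p0=np.array([.2331,.4979,.1906]);y=np.array([.4241,.9056,0])
print('expected',p0+[0,0,.013]-.0427*y,p0+[0,0,.013]-.057*y)
for a in((37,383),(38,386),(36,390),(40,379)): print(tri(s,(76.2,126.2),t,a))
# current: point over key axis seen at side px
for px in((367,300),(364,301)):
  for z in(.0608,.08,.09,.1): print(px,z,at_z(s,px,z))
"
```

```text
expected [0.215  0.4592 0.2036] [0.2089 0.4463 0.2036]
(array([0.2102, 0.4571, 0.243 ]), np.float64(0.0037390949799408534))
(array([0.2071, 0.4514, 0.2465]), np.float64(0.008155548356557622))
(array([0.2031, 0.452 , 0.2486]), np.float64(0.01697479523646523))
(array([0.2141, 0.4539, 0.2418]), np.float64(0.006051142366381154))
(367, 300) 0.0608 [ 0.5107 -0.2771  0.0608]
(367, 300) 0.08 [ 0.4956 -0.2925  0.08  ]
(367, 300) 0.09 [ 0.4878 -0.3005  0.09  ]
(367, 300) 0.1 [ 0.48   -0.3085  0.1   ]
(364, 301) 0.0608 [ 0.504  -0.2758  0.0608]
(364, 301) 0.08 [ 0.4892 -0.2912  0.08  ]
(364, 301) 0.09 [ 0.4814 -0.2993  0.09  ]
(364, 301) 0.1 [ 0.4737 -0.3073  0.1   ]
```

Both cameras agree that the real fingertips are about 40 mm higher than reported (start: 0.243 against 0.204; at the key: about 0.09 against 0.049), while x and y match. I'll treat real z as reported + 0.040, open, and go down to a reported z of about 0.019, which leaves about 13 mm above the block.

>>> arm_command:
  series:
    - [0,0,0,0]
    - [0,0,0,0]
    - [0,0,0,0]
    - [0,0,0,0]
    - [0,0,0.005,0]
  hand: 0.045

```text
time: 8.65
ee_pos: [0.4821, -0.3005, 0.0437]
tcp_rot: [179.9, 0.0, 79.4]
wrist_force: [-0.1, -0.5, -0.3]
opening: 0.0452
grasp_force: 0.0
```

>>> arm_command:
  series:
    - [0,0,0.005,0]
    - [0,0,0.01,0]
    - [0,0,0.015,0]
    - [0,0,0.02,0]
    - [0,0,0.024,0]

```text
time: 9.15
ee_pos: [0.4816, -0.3001, 0.0187]
tcp_rot: [-180.0, -0.0, 79.4]
wrist_force: [1.0, -0.2, -1.6]
opening: 0.0452
grasp_force: 0.0
```

>>> arm_command:
  series:
    - [0,0,0,0]
    - [0,0,0,0]
    - [0,0,0,0]
    - [0,0,0,0]
    - [0,0,0,0]
  hand: 0.0
  grip_force: 20

```text
time: 9.65
ee_pos: [0.4819, -0.3003, 0.0195]
tcp_rot: [180.0, 0.0, 79.4]
wrist_force: [-0.1, -0.1, -0.4]
opening: 0.0097
grasp_force: 25.7
```

It's gripped: opening 9.7 mm on the 10 mm head. Next I firm the grip, lift, carry it to the keyway and turn to yaw 191.2.

>>> arm_command:
  series:
    - [0,0,0,0]
    - [0,0,0,0]
    - [0,0,-0.01,0]
    - [0,0,-0.025,0]
    - [0,0,-0.045,0]
  grip_force: 90

```text
time: 10.15
ee_pos: [0.4815, -0.3001, 0.0652]
tcp_rot: [-180.0, -0.0, 79.4]
wrist_force: [0.3, 0.1, 0.1]
opening: 0.0083
grasp_force: 89.0
```

>>> arm_command:
  series:
    - [0,0,-0.02,0]
    - [0,0,-0.04,0]
    - [0,0,-0.06,0]
    - [0,0,-0.08,0]
    - [0,0,-0.09,0]

```text
time: 10.65
ee_pos: [0.4824, -0.3006, 0.1575]
tcp_rot: [179.8, 0.1, 79.4]
wrist_force: [0.3, 0.1, -1.5]
opening: 0.0086
grasp_force: 89.0
```

>>> arm_command:
  series:
    - [0.036,0.0103,0,0]
    - [0.072,0.0206,0,0]
    - [0.109,0.0309,0,0]
    - [0.145,0.0412,0,0]
    - [0.181,0.0515,0,0]

```text
time: 11.15
ee_pos: [0.5661, -0.1303, 0.1548]
tcp_rot: [180.0, 0.0, 79.4]
wrist_force: [0.5, -1.2, -0.2]
opening: 0.0086
grasp_force: 89.0
```

>>> arm_command:
  series:
    - [0.036,0.0103,0,0]
    - [0.072,0.0206,0,0]
    - [0.109,0.0309,0,0]
    - [0.145,0.0412,0,0]
    - [0.181,0.0515,0,0]

```text
time: 11.65
ee_pos: [0.65, 0.0382, 0.1547]
tcp_rot: [180.0, -0.0, 79.4]
wrist_force: [1.3, -1.0, -0.2]
opening: 0.0084
grasp_force: 89.0
```

>>> arm_command:
  series:
    - [0,0,0,-0.14]
    - [0,0,0,-0.28]
    - [0,0,0,-0.42]
    - [0,0,0,-0.56]
    - [0,0,0,-0.7]

```text
time: 12.15
ee_pos: [0.6495, 0.0367, 0.1545]
tcp_rot: [-180.0, -0.0, 119.8]
wrist_force: [0.1, 0.5, -0.2]
opening: 0.0084
grasp_force: 88.8
```

>>> arm_command:
  series:
    - [0,0,0,-0.14]
    - [0,0,0,-0.28]
    - [0,0,0,-0.42]
    - [0,0,0,-0.56]
    - [0,0,0,-0.7]

```text
time: 12.65
ee_pos: [0.6495, 0.0367, 0.1546]
tcp_rot: [-180.0, -0.0, 159.9]
wrist_force: [0.4, 0.5, -0.2]
opening: 0.0086
grasp_force: 88.8
```

>>> arm_command:
  series:
    - [0,0,0,-0.14]
    - [0,0,0,-0.28]
    - [0,0,0,-0.42]
    - [0,0,0,-0.551]
    - [0,0,0,-0.551]

```text
time: 13.15
ee_pos: [0.6496, 0.0366, 0.1545]
tcp_rot: [-180.0, -0.0, -168.7]
wrist_force: [-0.1, 0.2, 0.8]
opening: 0.0084
grasp_force: 88.8
```

```bash
python3 -c "
from h import *
np.set_printoptions(precision=4,suppress=True)
o=bot.get_obs();print(o['time'],o['q'],o['ee_pos'],o['tcp_rot'],o['wrist_force'],o['opening'],o['grasp_force'])
s=bot.camera('side');t=bot.camera('top')
for k in('side','top'):
  for n in('key','key_head','keyway'): print(k,n,[(np.round(d['location'],1),round(d['confidence'],2)) for d in bot.mark_of(k,n)[:2]])
e=o['ee_pos'];K=[.650,.037,.118]
tip=e+[0,0,.04-.0595+.015]
print('tip',tip,proj(s,[tip,K]),proj(t,[tip,K]))
a=cv2.resize(s['color'][150:215,290:365],None,fx=7,fy=7,interpolation=cv2.INTER_CUBIC)
b=cv2.resize(t['color'][150:215,230:268],None,fx=7,fy=7,interpolation=cv2.INTER_CUBIC)
cv2.imwrite('pics/k1.png',(255*(np.hstack([a,b])/255.)**.7).astype(np.uint8))"
```

```text
13.15 [ 3.229  18.7071 22.0083 93.3021 -0.0006 -8.0629] [0.6496 0.0366 0.1545] [-179.9995   -0.001  -168.7081] [-0.1003  0.2395  0.7603] 0.008381228247184996 88.84504437446594
side key [(array([327.9, 176.5]), 0.5)]
side key_head [(array([328.7, 159.8]), 0.44), (array([381.1, 356.3]), 0.26)]
side keyway [(array([326.7, 187.8]), 0.37), (array([345.8, 306.4]), 0.32)]
top key []
top key_head []
top keyway [(array([254.2, 188.8]), 0.45)]
tip [0.6496 0.0366 0.15  ] [[326.7113 177.1952]
 [326.5043 188.7605]] [[250.924  186.6158]
 [252.4667 189.0812]]
```

View pics/k1.png

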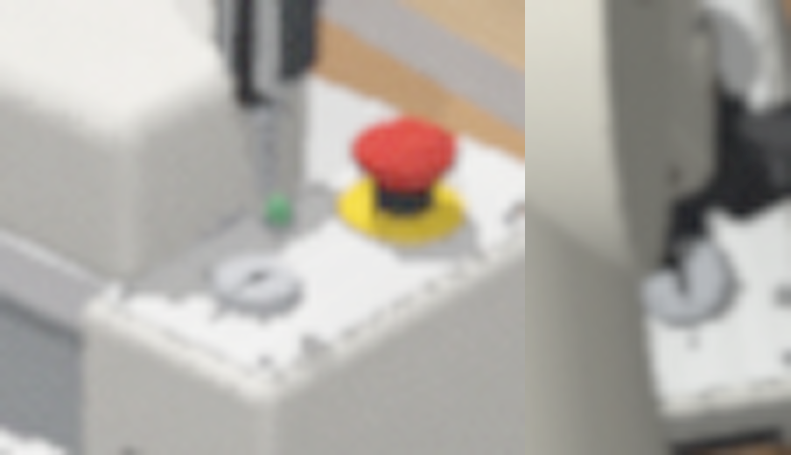

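The side view shows the key above the slot: blade tip at about (328, 177), slot at about (327, 189.5), clear of the stop. I'll get sub-pixel numbers for the blade and slot.

```bash
python3 -c "
from h import *
s=bot.camera('side');g=cv2.cvtColor(s['color'],cv2.COLOR_BGR2GRAY)
np.save('g1.npy',g)
print('cols 320..336')
for r in list(range(163,181))+list(range(184,196)): print(r,g[r,320:337])
t=cv2.cvtColor(cv2.imread('pics/top0.png'),cv2.COLOR_BGR2GRAY)
print('top slot cols 245..261')
for r in range(182,197): print(r,t[r,245:262])
"
```

```text
cols 320..336
163 [178 170 151  91  39  33  52  77 104 110 112 111 114 148 186 210 209]
164 [166 157 142 104  56  40  47  63  77  96 103 121 125 146 188 209 212]
165 [156 152 144 127  93  76  82  98  97 105 112 119 125 147 188 211 212]
166 [151 147 143 133 122 112 117 122 119 115 120 119 124 148 187 210 212]
167 [147 146 145 139 128 126 124 124 121 116 120 124 129 148 187 211 214]
168 [147 146 146 140 131 125 118 116 115 116 122 127 125 147 187 212 213]
169 [145 147 143 145 141 127 126 120 114 121 123 122 126 153 193 211 213]
170 [147 143 144 145 137 128 125 118 109 121 123 123 125 160 198 212 214]
171 [144 143 145 142 137 129 123 117 107 116 122 123 125 160 199 213 215]
172 [145 142 140 143 140 133 127 120 112 114 123 124 129 159 199 214 215]
173 [145 143 142 141 140 136 126 119 115 119 124 124 126 157 198 213 214]
174 [143 142 143 142 140 138 128 120 114 120 124 125 126 157 197 211 214]
175 [143 142 141 141 141 137 128 121 114 120 124 125 130 156 186 196 201]
176 [145 142 142 140 140 137 130 124 119 122 125 125 133 150 158 158 172]
177 [141 141 141 140 138 137 133 123 126 130 127 1
[... 1566 characters left out ...]
1 162 166 160 144 134 167 205 218]
188 [125 150 163 167 164 144 104  93 131 160 166 163 152 132 142 188 215]
189 [127 151 165 169 165 149 111  92 129 160 166 164 156 133 128 171 207]
190 [128 150 164 169 168 158 125  92 125 159 166 164 151 126 114 145 189]
191 [121 144 160 167 166 161 136 105 128 160 166 161 143 116 114 147 189]
192 [119 136 152 159 161 163 155 137 140 159 163 156 135 110 125 172 209]
193 [122 127 140 152 157 163 163 154 151 155 152 138 116 112 141 188 217]
194 [123 121 132 148 154 157 160 155 152 150 139 120 114 137 176 208 221]
195 [124 129 150 165 154 143 140 136 133 131 133 138 150 178 205 219 222]
196 [125 135 170 197 186 161 146 141 140 153 180 198 205 211 217 220 222]
```

The slot centroid at (326.4, 189.1) matches the projected keyway at (326.5, 188.8). The blade sits about 1 mm too far along −tool x. I shift +1 mm and go down; mouth contact should come at reported z ≈ 0.122 and home at ≈ 0.092.

>>> arm_command:
  series:
    - [0.001,0,0.007,0]
    - [0.001,0,0.014,0]
    - [0.001,0,0.021,0]
    - [0.001,0,0.026,0]
    - [0.001,0,0.028,0]

```text
time: 14.1
ee_pos: [0.6482, 0.0365, 0.1252]
tcp_rot: [180.0, -0.1, -168.8]
wrist_force: [0.1, -0.2, -0.5]
opening: 0.0087
grasp_force: 88.8
```

>>> arm_command:
  series:
    - [0,0,0.0015,0]
    - [0,0,0.003,0]
    - [0,0,0.0045,0]
    - [0,0,0.006,0]
    - [0,0,0.007,0]

```text
time: 14.6
ee_pos: [0.649, 0.0367, 0.1206]
tcp_rot: [180.0, 0.1, -168.8]
wrist_force: [-2.4, 1.0, 11.1]
opening: 0.0088
grasp_force: 90.4
```

```bash
python3 -c "
from h import *
np.set_printoptions(precision=4,suppress=True)
o=bot.get_obs();print(o['ee_pos'],o['wrist_force'],o['torque'],o['opening'])"
```

```text
[0.649  0.0367 0.1206] [-2.4003  1.0002 11.0619] [0.2454 0.5047 0.0495] 0.008753134907483827
```

>>> arm_command:
  series:
    - [0.0004,0.0003,0,0]
    - [0.0008,0.0006,0,0]
    - [0.0012,0.0008,0,0]
    - [0.0014,0.001,0,0]
    - [0.0014,0.001,0,0]

```text
time: 15.1
ee_pos: [0.6471, 0.0375, 0.1193]
tcp_rot: [180.0, 0.0, -168.8]
wrist_force: [1.0, 3.8, 2.2]
opening: 0.0085
grasp_force: 89.2
```

```bash
python3 -c "
from h import *
np.set_printoptions(precision=4,suppress=True)
o=bot.get_obs();print(o['ee_pos'],o['wrist_force'],o['torque'],o['opening'])"
```

```text
[0.6471 0.0375 0.1193] [0.994  3.825  2.2171] [ 0.9351 -0.057  -0.0055] 0.008547184147040292
```

It slipped into the mouth: the vertical force dropped. I follow the side force and go deeper.

>>> arm_command:
  series:
    - [0,0.0004,0,0]
    - [-0.0002,0.0007,0.001,0]
    - [-0.0002,0.0007,0.002,0]
    - [-0.0002,0.0007,0.003,0]
    - [-0.0002,0.0007,0.004,0]

```text
time: 15.6
ee_pos: [0.6474, 0.0379, 0.1153]
tcp_rot: [-180.0, 0.0, -168.8]
wrist_force: [3.2, 1.7, 2.6]
opening: 0.0083
grasp_force: 89.4
```

```bash
python3 -c "
from h import *
np.set_printoptions(precision=4,suppress=True)
o=bot.get_obs();print(o['ee_pos'],o['wrist_force'],o['torque'],o['opening'])"
```

```text
[0.6474 0.0379 0.1153] [3.1638 1.6958 2.6255] [ 0.5114 -0.6874  0.0073] 0.00829250405504708
```

It's in the slot, about 7 mm deep. Now I recentre and rock along x while going down.

>>> arm_command:
  series:
    - [-0.0006,0.0003,0,0]
    - [-0.0018,0.0003,0.001,0]
    - [0.0006,0.0003,0.002,0]
    - [-0.0018,0.0003,0.003,0]
    - [-0.0006,0.0003,0.003,0]

```text
time: 16.1
ee_pos: [0.6478, 0.0382, 0.1119]
tcp_rot: [-180.0, -0.0, -168.8]
wrist_force: [3.9, 0.1, 1.2]
opening: 0.0083
grasp_force: 89.1
```

>>> arm_command:
  series:
    - [0.0012,0,0.001,0]
    - [-0.0012,0,0.002,0]
    - [0.0012,0,0.003,0]
    - [-0.0012,0,0.004,0]
    - [0,0,0.004,0]

```text
time: 16.6
ee_pos: [0.6476, 0.0383, 0.1076]
tcp_rot: [180.0, -0.0, -168.8]
wrist_force: [5.1, 1.0, 0.5]
opening: 0.0084
grasp_force: 89.0
```

```bash
python3 -c "
from h import *
np.set_printoptions(precision=4,suppress=True)
o=bot.get_obs();print(o['ee_pos'],o['wrist_force'],o['torque'],o['opening'])"
```

```text
[0.6476 0.0383 0.1076] [5.0914 0.9864 0.5192] [ 0.2606 -1.3814 -0.0384] 0.008399731387834737
```

>>> arm_command:
  series:
    - [0.0006,0,0.001,0]
    - [-0.0021,0,0.002,0]
    - [0.0008,0,0.003,0]
    - [-0.0021,0,0.004,0]
    - [-0.0007,0,0.004,0]

```text
time: 17.1
ee_pos: [0.6478, 0.0384, 0.1035]
tcp_rot: [180.0, -0.1, -168.8]
wrist_force: [2.2, 0.5, 0.2]
opening: 0.0086
grasp_force: 89.0
```

>>> arm_command:
  series:
    - [0.0014,0,0.001,0]
    - [-0.0014,0,0.002,0]
    - [0.0014,0,0.003,0]
    - [-0.0014,0,0.004,0]
    - [0,0,0.004,0]

```text
time: 17.6
ee_pos: [0.6485, 0.0385, 0.0998]
tcp_rot: [180.0, -0.0, -168.8]
wrist_force: [5.2, 1.0, 0.4]
opening: 0.0082
grasp_force: 89.0
```

```bash
python3 -c "
from h import *
np.set_printoptions(precision=4,suppress=True)
o=bot.get_obs();print(o['ee_pos'],o['wrist_force'],o['torque'],o['opening'])"
```

```text
[0.6485 0.0385 0.0998] [5.1665 0.9986 0.3949] [ 0.1913 -1.2896  0.0522] 0.008198149224643557
```

>>> arm_command:
  series:
    - [0.001,0,0.001,0]
    - [-0.0019,0,0.002,0]
    - [0.001,0,0.003,0]
    - [-0.0019,0,0.004,0]
    - [-0.0005,0,0.004,0]

```text
time: 18.1
ee_pos: [0.6482, 0.0384, 0.0959]
tcp_rot: [180.0, -0.1, -168.8]
wrist_force: [1.9, -0.3, 0.1]
opening: 0.0084
grasp_force: 89.2
```

>>> arm_command:
  series:
    - [0.0014,0,0.001,0]
    - [-0.0014,0,0.002,0]
    - [0.0014,0,0.003,0]
    - [-0.0014,0,0.004,0]
    - [0,0,0.0045,0]

```text
time: 18.6
ee_pos: [0.6487, 0.0385, 0.0923]
tcp_rot: [-180.0, -0.0, -168.8]
wrist_force: [-0.5, 0.5, 7.6]
opening: 0.0081
grasp_force: 90.3
```

```bash
python3 -c "
from h import *
np.set_printoptions(precision=4,suppress=True)
o=bot.get_obs();print(o['ee_pos'],o['wrist_force'],o['torque'],o['opening'])"
```

```text
[0.6487 0.0385 0.0923] [-0.4881  0.4882  7.5962] [ 0.0384  0.035  -0.0103] 0.008134792067689479
```

Contact comes exactly at the expected home height. I press a little more with a rock to confirm it's a hard stop.

>>> arm_command:
  series:
    - [0.0008,0,0.0008,0]
    - [-0.0008,0,0.0012,0]
    - [0.0008,0,0.0016,0]
    - [-0.0004,0,0.0016,0]
    - [0,0,0.0016,0]

```text
time: 19.1
ee_pos: [0.649, 0.0385, 0.0921]
tcp_rot: [-180.0, 0.1, -168.8]
wrist_force: [-3.4, -0.5, 12.4]
opening: 0.0087
grasp_force: 91.0
```

```bash
python3 -c "
from h import *
np.set_printoptions(precision=4,suppress=True)
o=bot.get_obs();print(o['ee_pos'],o['wrist_force'],o['torque'],o['opening'])"
```

```text
[0.649  0.0385 0.0921] [-3.4193 -0.5381 12.431 ] [-0.0865  0.8394  0.023 ] 0.008652828838373785
```

It's home: a hard stop at z 0.092. Now I turn clockwise (+ tool turn) in stages, keeping a light downward push.

>>> arm_command:
  series:
    - [0,0,-0.001,0.12]
    - [0,0,-0.001,0.25]
    - [0,0,-0.001,0.38]
    - [0,0,-0.001,0.51]
    - [0,0,-0.001,0.64]

```text
time: 19.6
ee_pos: [0.649, 0.0394, 0.0923]
tcp_rot: [179.9, 0.0, 154.2]
wrist_force: [-2.6, 4.5, 8.9]
opening: 0.0088
grasp_force: 90.2
```

```bash
python3 -c "
from h import *
np.set_printoptions(precision=4,suppress=True)
o=bot.get_obs();print(o['ee_pos'],o['wrist_force'],o['torque'],o['opening'],o['tcp_rot'])"
```

```text
[0.649  0.0394 0.0923] [-2.6454  4.5174  8.9157] [0.999  0.5889 0.0505] 0.008778227103174004 [179.8915   0.0145 154.2437]
```

>>> arm_command:
  series:
    - [0.0003,0.0002,0,0.12]
    - [0.0006,0.0004,0,0.25]
    - [0.0008,0.0005,0,0.38]
    - [0.0008,0.0005,0,0.51]
    - [0.0008,0.0005,0,0.64]

```text
time: 20.1
ee_pos: [0.6492, 0.0401, 0.0923]
tcp_rot: [179.8, 0.0, 117.6]
wrist_force: [1.0, 2.1, 7.6]
opening: 0.0083
grasp_force: 90.0
```

```bash
python3 -c "
from h import *
np.set_printoptions(precision=4,suppress=True)
o=bot.get_obs();print(o['ee_pos'],o['wrist_force'],o['torque'],o['opening'],o['tcp_rot'])"
```

```text
[0.6492 0.0401 0.0923] [0.9875 2.1232 7.605 ] [ 0.672  -0.3731  0.0438] 0.008299724085259155 [179.8371   0.0026 117.5728]
```

>>> arm_command:
  series:
    - [0,0,0,0.08]
    - [0,0,0,0.16]
    - [0,0,0,0.22]
    - [0,0,0,0.26]
    - [0,0,0,0.3]

```text
time: 20.6
ee_pos: [0.6495, 0.0402, 0.0923]
tcp_rot: [179.8, -0.0, 100.6]
wrist_force: [2.8, 2.8, 6.6]
opening: 0.0084
grasp_force: 89.9
```

```bash
python3 -c "
from h import *
np.set_printoptions(precision=4,suppress=True)
o=bot.get_obs();print(o['ee_pos'],o['wrist_force'],o['torque'],o['opening'],o['tcp_rot'])"
```

```text
[0.6495 0.0402 0.0923] [2.7735 2.7648 6.593 ] [ 0.6669 -0.601   0.0556] 0.008350641402792958 [179.8092  -0.0459 100.5949]
```

>>> arm_command:
  series:
    - [0,0,0,0.03]
    - [0,0,0,0.06]
    - [0,0,0,0.09]
    - [0,0,0,0.12]
    - [0,0,0,0.12]

```text
time: 21.1
ee_pos: [0.6497, 0.0402, 0.0924]
tcp_rot: [179.8, -0.1, 93.8]
wrist_force: [2.8, 2.9, 6.6]
opening: 0.0085
grasp_force: 89.9
```

```bash
python3 -c "
from h import *
np.set_printoptions(precision=4,suppress=True)
o=bot.get_obs();print(o['ee_pos'],o['wrist_force'],o['torque'],o['opening'],o['tcp_rot'])"
```

```text
[0.6497 0.0402 0.0924] [2.7761 2.8632 6.6399] [ 0.6911 -0.6854  0.0485] 0.008474010833491525 [179.8032  -0.069   93.7582]
```

>>> arm_command:
  series:
    - [0,0,0,0.03]
    - [0,0,0,0.06]
    - [0,0,0,0.08]
    - [0,0,0,0.08]
    - [0,0,0,0.08]

```text
time: 21.6
ee_pos: [0.6497, 0.0401, 0.0923]
tcp_rot: [179.8, -0.1, 89.2]
wrist_force: [3.0, 1.9, 5.8]
opening: 0.0087
grasp_force: 89.9
```

```bash
python3 -c "
from h import *
np.set_printoptions(precision=4,suppress=True)
for n in('side',):
  s=bot.camera(n)
o=bot.get_obs();print(o['time'],o['ee_pos'],o['wrist_force'],o['torque'],o['opening'],o['tcp_rot'])
a=cv2.resize(s['color'][140:205,290:365],None,fx=8,fy=8,interpolation=cv2.INTER_CUBIC)
cv2.imwrite('pics/k2.png',(255*(a/255.)**.7).astype(np.uint8))"
```

```text
21.65 [0.6497 0.0401 0.0924] [3.6243 3.0117 5.9216] [ 0.6203 -0.7962  0.1259] 0.008696603097386273 [179.8014  -0.0708  89.2371]
```

View pics/k2.png

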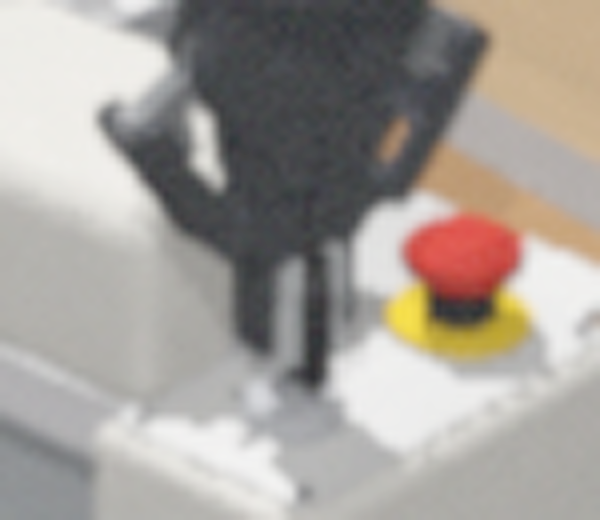

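The key is seated with the head in the fingers, and the stop button is clear. The torque about z jumped from 0.05 to 0.13 N m, which suggests the stop. One more small nudge will confirm it.

>>> arm_command:
  series:
    - [0,0,0,0.02]
    - [0,0,0,0.04]
    - [0,0,0,0.05]
    - [0,0,0,0.05]
    - [0,0,0,0.05]

```text
time: 22.15
ee_pos: [0.6498, 0.04, 0.0924]
tcp_rot: [179.8, -0.1, 86.4]
wrist_force: [3.1, 2.9, 7.5]
opening: 0.0087
grasp_force: 89.9
```

```bash
python3 -c "
from h import *
np.set_printoptions(precision=4,suppress=True)
for i in range(3):
  bot.camera('side');o=bot.get_obs();print(o['time'],o['ee_pos'],o['wrist_force'],o['torque'],o['opening'],o['tcp_rot'])"
```

```text
22.2 [0.6498 0.04   0.0923] [3.7498 2.1053 6.374 ] [ 0.643  -0.7862  0.2529] 0.008529656200612842 [179.8032  -0.0793  86.3807]
22.25 [0.6498 0.0401 0.0924] [3.1922 2.0688 7.1367] [ 0.5934 -0.7857  0.3108] 0.008422723736265302 [179.799   -0.0808  86.3854]
22.3 [0.6498 0.0401 0.0923] [3.9238 2.3596 6.8584] [ 0.6158 -0.8626  0.3013] 0.008554712635199708 [179.8025  -0.0789  86.3843]
```

The torque is a steady 0.3 N m, well above the spring's 0.06, so the key is against its stop and held there. Handing in.

```bash
python3 -c "
from workcell import bot
print(bot.job_done())"
```

```text
the job is handed in; nothing more can be done
None
```

I pushed the press key fully home, turned it clockwise to its stop, and handed the job in at about 22 s with the arm still gripping and holding it turned; no verdict came back.

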